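Roll the tube-mixer drum into its drying cradle

TASK

First take the small jar out of the low steel drying cradle and stand it upright on the bench, well clear of the cradle and out of the drum's way. Then roll the white tube-mixer drum on its rim across the bench, round the other things, over the near cross bar and into the cradle, so that it is left standing upright between the two cross bars. Let it really roll, at least one whole turn: do not lift or carry it, drag it unturned or let it fall on its side, and leave the tub, beaker and bottle where they are.

Things in the scene. Friction and masses are not known exactly. Their poses are not given: they have to be found in the camera images.
- drum_center (a point): Centre of the loose drum: white plastic wheel, 80 mm diameter, 34 mm wide, 0.3 kg, standing on its rim (centre 40 mm up). y: its axle, level; it rolls at right angles to y. A domed steel hub (24 mm across) stands 4 mm out of each face, 42 mm over both: pinched by the hubs it turns freely between the fingers and can be rolled and steered. Free, it rolls at a touch. x, z turn with it; at first z is up.
- drum_port (a point): Point on the drum's mid-plane, 33 mm from its centre along its z, at the filling port: the one large black hole (19 mm) among seven small ones (10 mm) on each face, also marked by a black tab on the rim. At the start it is at the top; it shows how far the drum has turned.
- cradle: Fixed low steel cradle; origin on the bench at its middle. x: rolling direction, both ends open. Two 10 mm round cross bars along y at x = -23.5 and +23.5 mm, axes 1 mm up, tops 6 mm up: the drum rolls over one (centre rising to 46 mm) and settles between them, centre over the origin, 40 mm up. Side rails along x: 110 mm long, 10 mm high, 6 mm thick, middles at y = -29 and +29 mm (52 mm clear between).
- jar_mid (a point): Middle (half-way up, 25 mm above its foot) of a loose small clear screw-cap jar, 32 mm in diameter, 50 mm tall, 60 g; starts standing on the bench between the cradle's cross bars. z is up its axis.
- tub: Loose open white plastic tub, 72 mm across the rim, 60 mm tall, in the middle of the bench; leave it alone. Origin at the centre of its foot.
- beaker: Loose open glass beaker, 64 mm across the rim, 75 mm tall; leave it alone. Origin at the centre of its foot.
- bottle: Loose white bottle with a red cap, 48 mm in diameter, 80 mm tall; leave it alone. Origin at the centre of its foot.
Mind the look-alikes: they are no part of the job. What is shaped like the part that bears drum_center but turquoise is not meant. Several things look just like the part that bears jar_mid: the one meant starts farthest to the robot's right.

How it is judged:
By the outcome, as a careful person would: the job done as asked, in the order asked, and still so for the second after the job is handed in, with the robot touching nothing.
It also fails if it takes over 72 s, if anything falls off the work surface, if the arm or the gripper's body presses on something with over 40 N, if the wrist force passes 120 N, or if a joint passes its speed limit or range.

ROBOT

A 6-joint arm with a two-finger parallel gripper is mounted at the origin on the work surface. World frame = base frame: x ahead of the robot, y to its left, z up, the work surface at z = 0. Lengths are in m, angles in degrees, forces in N, time in s.
With the tool pointing down it reaches from about 0.25 to 0.8 m from the base axis. Payload 8.5 kg.
Tool frame: the origin (TCP) lies on the mounting face of the last link; the fingertips stand 173 mm ahead of it and the grasp point (between the pads) lies 155 mm ahead of it; z points along the fingers, y is the line along which they close (so a half turn about z gives the same grasp; the last joint's range is limited). The gripper opens to 85 mm and grips with 20 to 120 N. Pads are 22 mm wide; open, the fingers measure 114 mm over their backs; the gripper's body (76 mm by 85 mm) begins 54 mm behind the grasp point. The pads swing forward as they close: fully open they stand 13 mm farther back than shut.
Start: joints at [-74.427, 13.648, -0.773, 75.585, 0, 90], TCP at [0.141, -0.506, 0.405] pointing down, gripper open.
Joint ranges: [-152.45, 152.45], [-59.26, 108.67], [-65.41, 83.53], [-104.44, 129.93], [-82.83, 76.93], [-180, 180]. Speed limits (degrees/s): [127.2, 127.2, 159.86, 180, 180, 180].

INTERFACE

Orientations are given as a 3x3 rotation matrix whose columns are the frame's x, y, z axes.
In Python, from workcell import ctrl gives the robot as it stands. The module is installed in compiled form; this text tells all that it offers.
- The arm moves only by the tool send_rows, never from a script. Its argument "motion" is a list of rows, each a list of 7 numbers: the shift along the tool's x, y, z in cm, then the turn, a rotation vector about the tool's x, y, z in rad, then the finger opening in cm, from 0 to 8.54. In form: [[x, y, z, wx, wy, wz, claw], ...]. A call has 1 to 12 rows; each row shifts and turns the commanded pose from where the row before left it, along the tool's axes as they then stand; what a row does not reach is not made up. A row lasts 1/10 s, in which the tool goes at most 50 mm and 8.59 degrees, less where a joint would pass 70% of its speed; a pose out of reach is approached as far as the arm can. A call with a gripper value outside its range is refused whole. The fingers move at their own pace and stop on an object; "force" is the grip in N (left out, the last holds). Time passes only in rows, so rows that do not move let the fingers close. It gives the time, the measured TCP pose, the force, the opening and the grip force at its end, in the units of the state.
- ctrl.read_state(): the state, without advancing time (a new reading comes with each control period).
- ctrl.get_image(name): name is "scene" or "side" or "wrist"; returns (picture, depth): 400x640x3 uint8, red, green, blue; 400x640 float32, m along the optical axis (not along the pixel's ray), 0 where there is no reading.
- ctrl.camera_params(name): a dict with "fx", "fy", "cx", "cy" (pixels), "rvec" (rotation vector, rad) and "tvec" (3), from world to camera coordinates, as OpenCV has them. Camera axes: x right, y down, z forward; pixel columns grow to the right and rows downward; lengths in m; the calibration is good to about 2 mm. The wrist camera is an equidistant fisheye: a pixel r from the principal point sees the ray r / f radians off the axis. A picture is of the moment at which its call begins: read the wrist's pose just before it. camera_params takes no time and is no camera call; for the wrist camera it gives the pose at the moment of the call.
- ctrl.close_job(): hands the job in; it is judged then, once.
Trained networks look in the newest picture that a camera, given by its name, has taken for a name from the list of things; names that differ only in an ending like _2 or _b are one class to them, and where a whole thing is asked for, a point or a joint stands for the part that bears it (a point fixed in the world has none). Each returns a list of dicts, best first, with "p" (0 to 1); they miss things now and then, are a little off and sometimes report something else, mostly with a low value. They report only what shows in the picture. A call takes as long as a camera call. They do not tell look-alikes from the thing itself.
- ctrl.silhouettes(camera, query): "mask" (400x640 bool, what is visible of it) and "extent" ([left, top, width, height] in pixels, round what is visible of it).
The state is a dict: "time_s": time; "joints": joint angles; "joint_velocities": joint speeds; "joint_efforts": joint torques, N m; "tcp_pos": TCP position; "tool_rot": TCP orientation; "wrist_force": force on the tool from outside, world axes, zero at the start; "moment": the same for the moment, N m; "grip_width": opening from 0.0 (shut) to 1.0 (fully open); "gripper_force": force on a finger pad.
Only numpy, scipy, OpenCV 4.12 (cv2) and the standard library are available. Lean on these libraries where they do the work, as an engineer would, in place of code of your own. Each camera call takes 0.05 s, during which the arm holds its last target. There are 200 camera calls.

## Working session

There is one attempt and no reset: what is moved stays moved. The work goes in short steps, Python scripts to look and compute and a tool call to move; the robot and the scene stay as the last step left them, time stands still between calls to the robot, and variables do not carry over. Pictures are saved under pics/ and viewed, at most 10 in all, crops included, and the job is handed in when it is done.

Besides the shell and the picture viewer there is one more tool, called after ">>>" in YAML: its name, and indented under it one key for each argument. send_rows: Moves the arm, as the interface text tells. Its arguments: {"type":"object","properties":{"motion":{"type":"array","items":{"type":"array","items":{"type":"number"}}},"force":{"type":"number"}},"required":["motion"]}

```bash
mkdir -p pics; cat > h.py <<'E'
import numpy as np, cv2
from workcell import ctrl
def cam(n):
    p=ctrl.camera_params(n); R=cv2.Rodrigues(np.array(p['rvec'],float))[0]; return p,R,np.array(p['tvec'],float).ravel()
def world(n,u,v,d,c=None):
    p,R,t=c or cam(n)
    u,v,d=map(lambda a:np.asarray(a,float),(u,v,d))
    a,b=(u-p['cx'])/p['fx'],(v-p['cy'])/p['fy']
    if n=='wrist':
        r=np.hypot(a,b)+1e-9; a,b=a*np.tan(r)/r,b*np.tan(r)/r
    return (np.stack([a*d,b*d,d],-1)-t)@R
def save(f,im): cv2.imwrite('pics/'+f,im[:,:,::-1])
def pts(n,mask,dep,c=None):
    v,u=np.nonzero(mask&(dep>0)); return world(n,u,v,dep[v,u],c)
E
python3 - <<'E'
from h import *
np.set_printoptions(precision=3,suppress=True)
for n in ('scene','side'):
    im,d=ctrl.get_image(n); save(n+'0.png',im); np.savez(n+'0.npz',im=im,d=d)
    c=cam(n); print(n,c[1].T@-c[2], c[0]['fx'])
    for q in ('drum_center','cradle','jar_mid','tub','beaker','bottle'):
        for r in ctrl.silhouettes(n,q):
            if r['p']<.2: continue
            P=pts(n,r['mask'],d,c)
            print(q,round(r['p'],2),r['extent'],np.median(P,0) if len(P) else None,np.percentile(P,2,axis=0) if len(P) else None,np.percentile(P,98,axis=0) if len(P) else None)
E
```

```text
scene [1.133 0.602 0.602] 390.5254632920903
drum_center 0.95 [271.2, 135.4, 27.6, 20.9] [ 0.397 -0.277  0.047] [ 0.362 -0.323  0.   ] [ 0.406 -0.248  0.079]
drum_center 0.87 [250.4, 147.2, 26.8, 28.8] [ 0.515 -0.24   0.049] [ 0.485 -0.292  0.005] [ 0.52  -0.216  0.08 ]
cradle 0.78 [402.9, 240.0, 50.5, 34.5] [0.482 0.32  0.006] [ 0.443  0.245 -0.002] [0.524 0.361 0.011]
jar_mid 0.81 [420.7, 234.1, 16.2, 23.5] [0.483 0.306 0.03 ] [0.462 0.289 0.001] [0.49  0.317 0.051]
jar_mid 0.72 [428.4, 267.9, 20.1, 29.9] [0.57  0.381 0.034] [0.511 0.364 0.   ] [0.576 0.393 0.051]
tub 0.58 [313.5, 180.4, 23.1, 29.4] [0.497 0.002 0.04 ] [ 0.458 -0.037  0.002] [0.525 0.029 0.06 ]
beaker 0.71 [305.5, 242.0, 31.8, 48.0] [0.709 0.193 0.051] [0.675 0.159 0.002] [0.733 0.218 0.075]
bottle 0.3 [250.4, 149.3, 24.0, 26.6] [ 0.515 -0.24   0.05 ] [ 0.485 -0.291  0.008] [ 0.52  -0.216  0.08 ]
side [0.147 0.627 0.835] 374.1647410951018
drum_center 0.6 [406.7, 154.9, 15.4, 26.3] [ 0.374 -0.262  0.063] [ 0.358 -0.3    0.016] [ 0.391 -0.249  0.082]
drum_center 0.58 [366.9, 143.8, 23.4, 35.1] [ 0.486 -0.24   0.059] [ 0.477 -0.294  0.005] [ 0.512 -0.217  0.082]
cradle 0.94 [255.4, 281.7, 48.9, 39.7] [0.463 0.315 0.009] [0.425 0.244 0.002] [0.517 0.357 0.013]
jar_mid 0.67 [222.0, 295.8, 16.8, 19.8] [0.552 0.38  0.039] [0.543 0.347 0.   ] [0.597 0.392 0.054]
jar_mid 0.52 [274.1, 288.0, 12.0, 23.9] [0.465 0.306 0.048] [0.456 0.288 0.006] [0.482 0.315 0.053]
tub 0.96 [328.4, 199.5, 28.6, 29.6] [ 0.487 -0.016  0.039] [ 0.454 -0.039  0.005] [0.518 0.027 0.063]
beaker 0.58 [226.2, 208.1, 26.0, 32.3] [0.697 0.189 0.05 ] [0.669 0.158 0.01 ] [0.728 0.216 0.077]
bottle 0.79 [310.5, 136.1, 13.8, 25.0] [ 0.696 -0.195  0.046] [ 0.68  -0.218  0.005] [ 0.72  -0.183  0.082]
```

```bash
python3 - <<'E'
import cv2,numpy as np
a=cv2.imread('pics/scene0.png');b=cv2.imread('pics/side0.png')
A=cv2.resize(a[110:320,220:480],None,fx=2.2,fy=2.2,interpolation=2)
B=cv2.resize(b[110:330,190:450],None,fx=2.2,fy=2.2,interpolation=2)
cv2.imwrite('pics/A.png',A);cv2.imwrite('pics/B.png',B)
E
```

```text
(no output)
```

View pics/A.png

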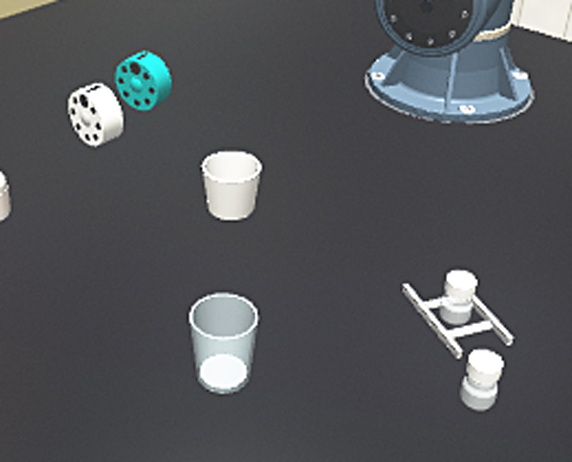

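View pics/B.png

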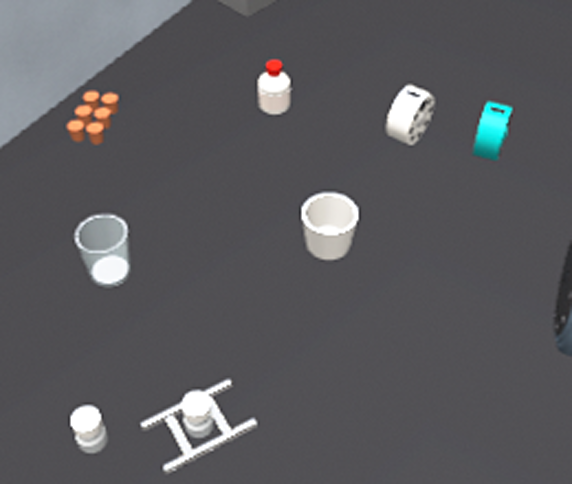

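Scene picture: the white drum is at full-image (263,162) and its turquoise look-alike at (285,147). One jar stands in the cradle at (428,245), y≈0.31. Another stands outside at (439,283), y≈0.38, and must be left alone. The jar in the cradle is farthest right, so that is the one I want.

```bash
cat > fit.py <<'E'
from h import *
from scipy.optimize import least_squares
def drumfit(P,x0):
    def f(q):
        c,s=np.cos(q[2]),np.sin(q[2]); d=P-[q[0],q[1],.04]
        a=d[:,0]*c+d[:,1]*s; r=np.hypot(-d[:,0]*s+d[:,1]*c,d[:,2])
        da,dr=np.abs(a)-.017,r-.04
        da=np.where(r<.012,np.abs(a)-.020,da)
        return np.where((da>0)&(dr>0),np.hypot(da,dr),np.maximum(da,dr))
    return least_squares(f,x0,loss='soft_l1',f_scale=.001)
def crfit(P,x0):
    def f(q):
        c,s=np.cos(q[2]),np.sin(q[2]); d=P[:,:2]-q[:2]
        a=d[:,0]*c+d[:,1]*s; b=-d[:,0]*s+d[:,1]*c
        def box(a,b,h,k):
            return np.hypot(np.maximum(np.abs(a)-h,0),np.maximum(np.abs(b)-k,0))
        return np.minimum(np.minimum(box(a,b-.029,.055,.003),box(a,b+.029,.055,.003)),np.minimum(box(a-.0235,b,.005,.026),box(a+.0235,b,.005,.026)))
    return least_squares(f,x0,loss='soft_l1',f_scale=.002)
def cyl(P,x0,r):
    return least_squares(lambda q:np.hypot(P[:,0]-q[0],P[:,1]-q[1])-r,x0,loss='soft_l1',f_scale=.001)
E
python3 - <<'E'
from fit import *
np.set_printoptions(precision=4,suppress=True)
D=[];C=[]
for n in ('scene','side'):
    im,d=ctrl.get_image(n); c=cam(n)
    dr=[];cr=[]
    for r in ctrl.silhouettes(n,'drum_center'):
        P=pts(n,r['mask'],d,c)
        if len(P) and r['p']>.3 and np.median(P[:,0])>.45: dr=P;break
    cr=pts(n,ctrl.silhouettes(n,'cradle')[0]['mask'],d,c)
    D.append(dr);C.append(cr)
    for P in ctrl.silhouettes(n,'jar_mid')[:2]:
        P=pts(n,P['mask'],d,c); P=P[P[:,2]>.025]; m=np.median(P[:,:2],0)
        print(n,'jar',cyl(P,m-(c[1].T@-c[2]-np.r_[m,0])[:2]*.01,.016).x, P[:,2].max(),len(P))
def rep(k,g):
  for t,P in (('sc',D[0]),('si',D[1]),('both',np.vstack(D))):
    P=P[P[:,2]>.004]; r=drumfit(P,[.497,-.25,.2]); print('drum',t,r.x,np.degrees(r.x[2]),r.cost,len(P))
  for t,P in (('sc',C[0]),('si',C[1]),('both',np.vstack(C))):
    P=P[(P[:,2]>.004)&(P[:,2]<.02)]; 
    for th in (1.1,1.57,2.):
        r=crfit(P,[.477,.302,th]); print('cr',t,r.x,np.degrees(r.x[2]),r.cost,len(P))
rep(0,0)
s=ctrl.read_state(); print(s)
E
```

```text
scene jar [0.5583 0.3773] 0.052150911457383035 247
scene jar [0.4711 0.3002] 0.05200381200109567 193
side jar [0.4741 0.2987] 0.05445901937931232 145
drum sc [ 0.4994 -0.2568 -0.0452] -2.591152850465834 0.00030201620283231524 519
drum si [ 0.496  -0.2579 -0.0451] -2.5813225405944435 0.0002484609323875583 369
drum both [ 0.4984 -0.2573 -0.0464] -2.6607541678489897 0.0008250852313773525 888
cr sc [0.4747 0.3022 1.1023] 63.15577603746423 3.433990736640207e-06 283
cr sc [0.4747 0.3022 1.1023] 63.155776034809996 3.4339907366402035e-06 283
cr sc [0.4792 0.3079 2.4338] 139.44787831306542 0.0017996025391334711 283
cr si [0.4704 0.3003 1.0999] 63.01919743879554 5.753802797904201e-06 395
cr si [0.4704 0.3003 1.0999] 63.0191978942049 5.753802797902849e-06 395
cr si [0.4691 0.3029 2.5649] 146.96021166452212 0.0029339607021212177 395
cr both [0.4725 0.3017 1.0986] 62.94628967470969 0.00011024519382876207 678
cr both [0.4725 0.3017 1.0986] 62.94629233393366 0.00011024519382867114 678
cr both [0.4729 0.3039 2.5453] 145.83395498597747 0.0052934328319409266 678
{'time_s': 1.1, 'joints': array([-74.4292,  13.6484,  -0.7738,  75.5844,  -0.0012,  89.9975]), 'joint_velocities': array([ 0.0145,  0.0568, -0.0942, -0.0144,  0.044 , -0.005 ]), 'joint_efforts': array([  0.0022, -53.8594,  34.6696,   0.0029,   0.    ,   0.    ]), 'tcp_pos': array([ 0.1409, -0.5057,  0.4047]), 'tool_rot': array([[ 0.9633,  0.2685, -0.0001],
       [ 0.2685, -0.9633,  0.0001],
       [-0.    , -0.0001, -1.    ]]), 'wrist_force': array([0.8814, 0.1856, 0.3809]), 'moment': array([ 0.0145, -0.004 , -0.0482]), 'gripper_force': 0.0, 'grip_width': 0.999194303181906}
```

```bash
cat > plan.py <<'E'
from h import *
from scipy.spatial.transform import Rotation as Ro
def pose0():
    s=ctrl.read_state(); return np.array(s['tcp_pos']),np.array(s['tool_rot'])
def target(phi):
    a=np.radians(phi); c,s=np.cos(a),np.sin(a)
    return np.array([[c,s,0],[s,-c,0],[0,0,-1.]])
def plan(wps,p=None,R=None):
    """wps: (x,y,z_tcp,phi,claw,n)"""
    if p is None: p,R=pose0()
    rows=[]
    for x,y,z,phi,cl,n in wps:
        for k in range(n):
            m=n-k
            d=R.T@((np.array([x,y,z])-p)/m)*100
            w=Ro.from_matrix(R.T@target(phi)).as_rotvec()/m
            d=np.round(d,2);w=np.round(w,3)
            p=p+R@d/100; R=R@Ro.from_rotvec(w).as_matrix()
            rows.append([float(v)+0. for v in [*d,*w]]+[cl])
    for i in range(0,len(rows),12): print('[' + ','.join('['+','.join('%g'%v for v in r)+']' for r in rows[i:i+12])+']')
    return p,R
E
python3 - <<'E'
from plan import *
plan([(.33,-.15,.36,40,8.5,10),(.4725,.30,.29,63,8.5,13)])
E
```

```text
[[2.78,-2.92,0.45,0,0,-0.043,8.5],[2.9,-2.8,0.45,0,0,-0.043,8.5],[3.02,-2.67,0.45,0,0,-0.043,8.5],[3.13,-2.54,0.45,0,0,-0.042,8.5],[3.23,-2.4,0.44,0,0,-0.043,8.5],[3.33,-2.26,0.45,0,0,-0.042,8.5],[3.42,-2.12,0.44,0,0,-0.043,8.5],[3.51,-1.97,0.45,0,0,-0.042,8.5],[3.59,-1.82,0.44,0,0,-0.043,8.5],[3.67,-1.67,0.45,0,0,-0.042,8.5],[3.06,-1.95,0.54,0,0,-0.031,8.5],[3.12,-1.85,0.54,0,0,-0.031,8.5]]
[[3.18,-1.75,0.54,0,0,-0.031,8.5],[3.23,-1.66,0.54,0,0,-0.031,8.5],[3.28,-1.55,0.54,0,0,-0.031,8.5],[3.33,-1.45,0.54,0,0,-0.031,8.5],[3.37,-1.35,0.54,0,0,-0.031,8.5],[3.41,-1.24,0.54,0,0,-0.031,8.5],[3.45,-1.14,0.54,0,0,-0.031,8.5],[3.49,-1.03,0.54,0,0,-0.031,8.5],[3.51,-0.92,0.53,0,0,-0.031,8.5],[3.54,-0.81,0.54,0,0,-0.03,8.5],[3.57,-0.7,0.53,0,0,-0.031,8.5]]
```

>>> send_rows:
  motion:
    - [2.78,-2.92,0.45,0,0,-0.043,8.5]
    - [2.9,-2.8,0.45,0,0,-0.043,8.5]
    - [3.02,-2.67,0.45,0,0,-0.043,8.5]
    - [3.13,-2.54,0.45,0,0,-0.042,8.5]
    - [3.23,-2.4,0.44,0,0,-0.043,8.5]
    - [3.33,-2.26,0.45,0,0,-0.042,8.5]
    - [3.42,-2.12,0.44,0,0,-0.043,8.5]
    - [3.51,-1.97,0.45,0,0,-0.042,8.5]
    - [3.59,-1.82,0.44,0,0,-0.043,8.5]
    - [3.67,-1.67,0.45,0,0,-0.042,8.5]
    - [3.06,-1.95,0.54,0,0,-0.031,8.5]
    - [3.12,-1.85,0.54,0,0,-0.031,8.5]

```text
time_s: 2.3
tcp_pos: [0.3522, -0.0793, 0.3492]
tool_rot: [[0.724, 0.69, 0.001], [0.69, -0.724, -0.0], [0.0, 0.001, -1.0]]
wrist_force: [0.5, 0.2, 0.3]
grip_width: 0.993
gripper_force: 0.0
```

>>> send_rows:
  motion:
    - [3.18,-1.75,0.54,0,0,-0.031,8.5]
    - [3.23,-1.66,0.54,0,0,-0.031,8.5]
    - [3.28,-1.55,0.54,0,0,-0.031,8.5]
    - [3.33,-1.45,0.54,0,0,-0.031,8.5]
    - [3.37,-1.35,0.54,0,0,-0.031,8.5]
    - [3.41,-1.24,0.54,0,0,-0.031,8.5]
    - [3.45,-1.14,0.54,0,0,-0.031,8.5]
    - [3.49,-1.03,0.54,0,0,-0.031,8.5]
    - [3.51,-0.92,0.53,0,0,-0.031,8.5]
    - [3.54,-0.81,0.54,0,0,-0.03,8.5]
    - [3.57,-0.7,0.53,0,0,-0.031,8.5]
    - [0,0,0,0,0,0,8.5]

```text
time_s: 3.5
tcp_pos: [0.4736, 0.3035, 0.289]
tool_rot: [[0.45, 0.893, 0.0], [0.893, -0.45, 0.001], [0.001, -0.0, -1.0]]
wrist_force: [0.8, -0.1, -0.4]
grip_width: 0.995
gripper_force: 0.0
```

```bash
python3 - <<'E'
from fit import *
from plan import *
np.set_printoptions(precision=4,suppress=True)
p,R=pose0(); print(p,R[:,0])
c=cam('wrist'); im,d=ctrl.get_image('wrist'); save('w1.png',im)
print(c[1].T@-c[2],c[1][2],c[0])
for q in ('jar_mid','cradle'):
  for r in ctrl.silhouettes('wrist',q):
    if r['p']<.2: continue
    P=pts('wrist',r['mask'],d,c)
    print(q,r['p'],r['extent'],len(P),np.percentile(P,[2,50,98],axis=0) if len(P) else 0)
    if len(P)<50: continue
    if q=='cradle':
        Q=P[(P[:,2]>.003)&(P[:,2]<.02)]; f=crfit(Q,[.4725,.3017,1.1]);print(f.x,np.degrees(f.x[2]),f.cost,len(Q))
    else:
        Q=P[P[:,2]>.045]; print(cv2.minEnclosingCircle((Q[:,:2]*1000).astype(np.float32)), cyl(P[P[:,2]>.02],np.median(P[:,:2],0),.016).x)
E
```

```text
[0.4736 0.3035 0.289 ] [0.4504 0.8928 0.0012]
[0.5049 0.3653 0.2592] [-0.1229 -0.243  -0.9622] {'fx': 309.70691628693146, 'fy': 309.70691628693146, 'cx': 320.39900360880534, 'cy': 203.1366610443425, 'rvec': array([-2.7939,  0.665 ,  0.0926]), 'tvec': array([-0.2861,  0.4621,  0.4002])}
jar_mid 0.88 [352.4, 48.0, 54.7, 46.0] 1794 [[0.544  0.3637 0.0125]
 [0.5554 0.377  0.0506]
 [0.5714 0.3907 0.0522]]
((558.6656494140625, 377.4668273925781), 14.994983673095703) [0.562  0.3782]
jar_mid 0.84 [299.6, 189.0, 43.1, 52.3] 1889 [[0.4586 0.2861 0.0011]
 [0.4741 0.3047 0.0504]
 [0.487  0.3158 0.052 ]]
((472.2996520996094, 300.9053955078125), 15.270359992980957) [0.471  0.2983]
cradle 0.9 [284.0, 137.4, 79.7, 127.9] 2679 [[0.4259 0.246  0.0034]
 [0.4773 0.3138 0.0101]
 [0.5197 0.3579 0.0119]]
[0.4725 0.3016 1.1024] 63.16135057058231 5.017735341316117e-06 2635
```

View pics/w1.png

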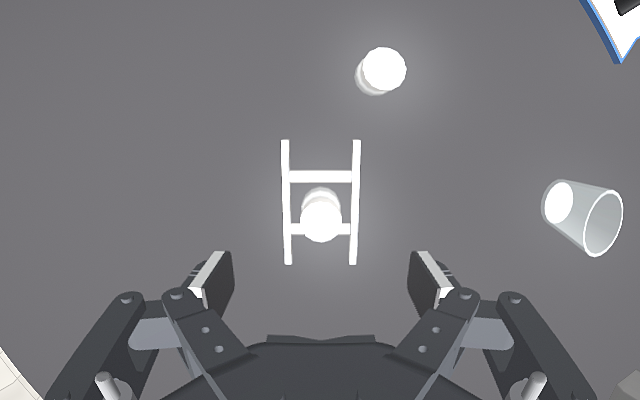

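The wrist view shows the wanted jar between the bars at (321,215), with the spare jar at (383,70). I'll grasp the one in the cradle.

```bash
python3 - <<'E'
from plan import *
p,R=plan([(.4725,.301,.19,63.2,8.0,5),(.4725,.301,.19,63.2,2.6,6)])
print()
p,R=plan([(.4725,.301,.27,63.2,2.6,4),(.34,.39,.27,63.2,2.6,5),(.34,.39,.1915,63.2,2.6,5)],p,R)
plan([(.34,.39,.1915,63.2,2.6,1),(.34,.39,.1915,63.2,6.5,4),(.34,.39,.30,63.2,6.5,4)],p,R)
E
```

```text
[[0.03,-0.01,1.99,0,0,-0.001,8],[0.02,0,2,0,0,-0.001,8],[0.03,-0.01,1.99,0,0,0,8],[0.02,0,2,0,0.001,-0.001,8],[0.02,-0.01,1.99,0,0,0,8],[0,0,0,0,0,0,2.6],[0,0,0,0,0,0,2.6],[0,0,0,0,0,0,2.6],[0,0,0,0,0,0,2.6],[0,0,0,0,0,0,2.6],[0,0,0,0,0,0,2.6]]

[[0,0,-2,0,0,0,2.6],[0,0,-2,0,0,0,2.6],[0,0,-2,0,0,0,2.6],[0,0,-2,0,0,0,2.6],[0.39,-3.17,0,0,0,0,2.6],[0.4,-3.17,0,0,0,0,2.6],[0.39,-3.17,0,0,0,0,2.6],[0.4,-3.16,0.01,0,0,0,2.6],[0.39,-3.17,0,0,0,0,2.6],[0,0,1.57,0,0,0,2.6],[0,0,1.57,0,0,0,2.6],[0,0,1.57,0,0,0,2.6]]
[[0,0,1.57,0,0,0,2.6],[0,0,1.57,0,0,0,2.6]]
[[0,0,0,0,0,0,2.6],[0,0,0,0,0,0,6.5],[0,0,0,0,0,0,6.5],[0,0,0,0,0,0,6.5],[0,0,0,0,0,0,6.5],[0,0,-2.71,0,0,0,6.5],[0,0,-2.71,0,0,0,6.5],[0,0,-2.71,0,0,0,6.5],[0,0,-2.72,0,0,0,6.5]]
```

>>> send_rows:
  motion:
    - [0.03,-0.01,1.99,0,0,-0.001,8]
    - [0.02,0,2,0,0,-0.001,8]
    - [0.03,-0.01,1.99,0,0,0,8]
    - [0.02,0,2,0,0.001,-0.001,8]
    - [0.02,-0.01,1.99,0,0,0,8]
    - [0,0,0,0,0,0,2.6]
    - [0,0,0,0,0,0,2.6]
    - [0,0,0,0,0,0,2.6]
    - [0,0,0,0,0,0,2.6]
    - [0,0,0,0,0,0,2.6]
    - [0,0,0,0,0,0,2.6]
  force: 25

```text
time_s: 4.75
tcp_pos: [0.4732, 0.3013, 0.1918]
tool_rot: [[0.451, 0.892, 0.002], [0.892, -0.451, 0.002], [0.003, 0.001, -1.0]]
wrist_force: [-1.0, -1.8, 7.1]
grip_width: 0.343
gripper_force: 24.7
```

>>> send_rows:
  motion:
    - [0,0,-2,0,0,0,2.6]
    - [0,0,-2,0,0,0,2.6]
    - [0,0,-2,0,0,0,2.6]
    - [0,0,-2,0,0,0,2.6]
    - [0.39,-3.17,0,0,0,0,2.6]
    - [0.4,-3.17,0,0,0,0,2.6]
    - [0.39,-3.17,0,0,0,0,2.6]
    - [0.4,-3.16,0,0,0,0,2.6]
    - [0.39,-3.17,0,0,0,0,2.6]
    - [0,0,2,0,0,0,2.6]
    - [0,0,2,0,0,0,2.6]
    - [0,0,2,0,0,0,2.6]

```text
time_s: 5.95
tcp_pos: [0.3401, 0.3907, 0.2106]
tool_rot: [[0.45, 0.893, 0.002], [0.893, -0.45, 0.002], [0.003, 0.0, -1.0]]
wrist_force: [0.5, 0.1, -0.3]
grip_width: 0.341
gripper_force: 25.0
```

>>> send_rows:
  motion:
    - [0,0,1.1,0,0,0,2.6]
    - [0,0,0.7,0,0,0,2.6]
    - [0,0,0,0,0,0,2.6]
    - [0,0,0,0,0,0,2.6]

```text
time_s: 6.35
tcp_pos: [0.3406, 0.3904, 0.1929]
tool_rot: [[0.451, 0.892, 0.001], [0.892, -0.451, 0.002], [0.002, 0.0, -1.0]]
wrist_force: [-1.5, -0.2, -0.8]
grip_width: 0.341
gripper_force: 25.7
```

```bash
python3 - <<'E'
from h import *
im,d=ctrl.get_image('scene'); im2,d=ctrl.get_image('side')
a=np.hstack([cv2.resize(im[170:290,340:500],None,fx=2.4,fy=2.4),cv2.resize(im2[220:340,210:370],None,fx=2.4,fy=2.4)])
save('j.png',a)
E
```

```text
(no output)
```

View pics/j.png

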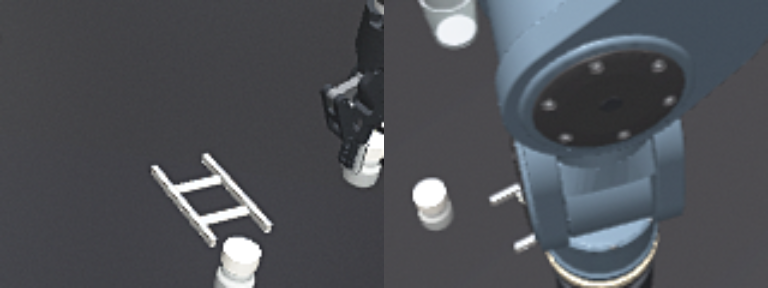

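The jar is held just above the bench, and the cradle is empty. I'll lower it 1 mm, release it and go to the drum.

>>> send_rows:
  motion:
    - [0,0,0.12,0,0,0,2.6]
    - [0,0,0,0,0,0,3.5]
    - [0,0,0,0,0,0,6]
    - [0,0,0,0,0,0,7]
    - [0,0,0,0,0,0,7]
    - [0,0,-2,0,0,0,7]
    - [0,0,-3,0,0,0,7]
    - [0,0,-3,0,0,0,7]
    - [0,0,-3,0,0,0,7]

```text
time_s: 7.35
tcp_pos: [0.3402, 0.39, 0.3023]
tool_rot: [[0.451, 0.892, 0.0], [0.892, -0.451, 0.001], [0.001, -0.0, -1.0]]
wrist_force: [-0.4, 0.3, -1.7]
grip_width: 0.818
gripper_force: 0.0
```

```bash
python3 - <<'E'
from plan import *
np.set_printoptions(precision=4,suppress=True)
im,d=ctrl.get_image('wrist');c=cam('wrist')
for r in ctrl.silhouettes('wrist','jar_mid'):
    P=pts('wrist',r['mask'],d,c)
    if len(P):print(r['p'],np.percentile(P,[2,50,98],axis=0).tolist())
plan([(.42,.06,.30,75,8.5,10),(.498,-.257,.29,87.3,8.5,9)])
E
```

```text
0.73 [[0.3291919197206737, 0.3784865116675804, 0.013126845011518848], [0.3438351169259272, 0.3954310588065993, 0.05506083386005921], [0.3569408896588235, 0.4066590837505873, 0.056610889225392015]]
0.73 [[0.5452957736912765, 0.3676523328410674, 0.011615872538749152], [0.5518689011972957, 0.38309607008727276, 0.0487061724648515], [0.572525269579797, 0.39503949318476467, 0.05735938214167047]]
[[-2.6,2.2,0.03,0,-0.001,-0.021,8.5],[-2.64,2.14,0.04,0,-0.001,-0.021,8.5],[-2.69,2.09,0.04,0,-0.001,-0.021,8.5],[-2.73,2.03,0.04,0,-0.001,-0.02,8.5],[-2.77,1.97,0.05,0,0,-0.021,8.5],[-2.81,1.92,0.04,0,-0.001,-0.02,8.5],[-2.85,1.86,0.05,0.001,0,-0.021,8.5],[-2.89,1.8,0.05,0,-0.001,-0.02,8.5],[-2.93,1.74,0.05,0.001,0,-0.021,8.5],[-2.96,1.68,0.04,0,-0.001,-0.02,8.5],[-3.18,1.75,0.11,0,0,-0.024,8.5],[-3.22,1.67,0.11,0,0,-0.024,8.5]]
[[-3.26,1.59,0.11,0,0,-0.024,8.5],[-3.29,1.52,0.11,0,0,-0.024,8.5],[-3.33,1.44,0.11,0,0,-0.024,8.5],[-3.36,1.36,0.11,0,0,-0.024,8.5],[-3.4,1.27,0.12,0,0,-0.024,8.5],[-3.42,1.19,0.11,0,0,-0.023,8.5],[-3.46,1.11,0.12,0,0,-0.024,8.5]]
```

>>> send_rows:
  motion:
    - [-2.6,2.2,0.03,0,0,-0.021,8.5]
    - [-2.64,2.14,0.04,0,0,-0.021,8.5]
    - [-2.69,2.09,0.04,0,0,-0.021,8.5]
    - [-2.73,2.03,0.04,0,0,-0.02,8.5]
    - [-2.77,1.97,0.05,0,0,-0.021,8.5]
    - [-2.81,1.92,0.04,0,0,-0.02,8.5]
    - [-2.85,1.86,0.05,0,0,-0.021,8.5]
    - [-2.89,1.8,0.05,0,0,-0.02,8.5]
    - [-2.93,1.74,0.05,0,0,-0.021,8.5]
    - [-2.96,1.68,0.04,0,0,-0.02,8.5]
    - [-3.18,1.75,0.11,0,0,-0.024,8.5]
    - [-3.22,1.67,0.11,0,0,-0.024,8.5]

```text
time_s: 8.65
tcp_pos: [0.4365, -0.0128, 0.2937]
tool_rot: [[0.211, 0.977, -0.0], [0.977, -0.211, 0.001], [0.001, -0.0, -1.0]]
wrist_force: [0.6, -0.3, 1.0]
grip_width: 0.995
gripper_force: 0.0
```

>>> send_rows:
  motion:
    - [-3.26,1.59,0.11,0,0,-0.024,8.5]
    - [-3.29,1.52,0.11,0,0,-0.024,8.5]
    - [-3.33,1.44,0.11,0,0,-0.024,8.5]
    - [-3.36,1.36,0.11,0,0,-0.024,8.5]
    - [-3.4,1.27,0.12,0,0,-0.024,8.5]
    - [-3.42,1.19,0.11,0,0,-0.023,8.5]
    - [-3.46,1.11,0.12,0,0,-0.024,8.5]
    - [0,0,0,0,0,0,8.5]
    - [0,0,0,0,0,0,8.5]

```text
time_s: 9.55
tcp_pos: [0.4968, -0.2584, 0.2851]
tool_rot: [[0.049, 0.999, -0.001], [0.999, -0.049, 0.002], [0.002, -0.001, -1.0]]
wrist_force: [-0.4, -0.3, 0.7]
grip_width: 0.997
gripper_force: 0.0
```

```bash
python3 - <<'E'
from fit import *
from plan import *
np.set_printoptions(precision=4,suppress=True)
p,R=pose0(); print(p,R[:,0])
c=cam('wrist'); im,d=ctrl.get_image('wrist'); save('w2.png',im)
for r in ctrl.silhouettes('wrist','drum_center'):
    if r['p']<.2: continue
    P=pts('wrist',r['mask'],d,c)
    print(r['p'],r['extent'],len(P),np.percentile(P,[2,50,98],axis=0).tolist() if len(P) else 0)
    if len(P)<50: continue
    Q=P[P[:,2]>.004]; f=drumfit(Q,[*np.median(Q,0)[:2],-.045]);print(f.x,np.degrees(f.x[2]),f.cost)
im,d=ctrl.get_image('wrist'); c=cam('wrist')
for q in ('tub','jar_mid'):
  for r in ctrl.silhouettes('wrist',q)[:2]:
    P=pts('wrist',r['mask'],d,c); print(q,r['p'],np.percentile(P,[2,50,98],axis=0).tolist() if len(P) else 0)
E
```

```text
[ 0.4968 -0.2584  0.2851] [0.0489 0.9988 0.0019]
0.61 [137.3, 203.7, 81.4, 95.6] 5145 [[0.3615924935719609, -0.2995496052714133, 0.006858557726867807], [0.3911063349669717, -0.2721812971883736, 0.06638496705377465], [0.4006655078700382, -0.24922089803448416, 0.08172943968387483]]
[ 0.3814 -0.289   0.1797] 10.29566601009357 0.003738527268513913
0.57 [293.5, 156.2, 57.0, 114.0] 6023 [[0.48162257475821924, -0.28538721565001546, 0.04643058369566907], [0.4981666204118594, -0.2451868615196116, 0.07644215190367364], [0.5146698613617471, -0.21809223002068612, 0.081763328605449]]
[ 0.4978 -0.2569 -0.0404] -2.3152906465638172 0.0016368325241866565
```

View pics/w2.png

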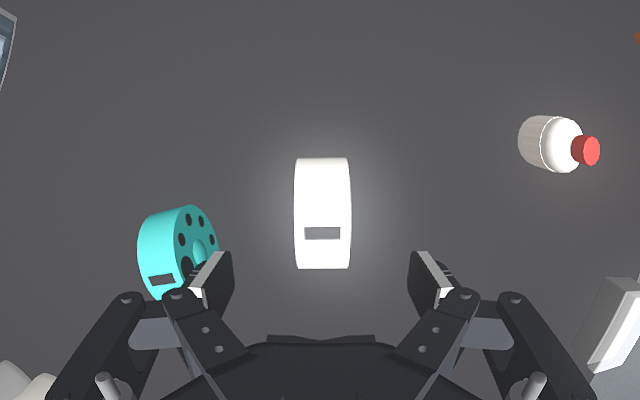

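The white drum is at (322,213), square between the fingers. The turquoise one at (178,250) is clear of the left finger. I'll go down and pinch the hubs.

```bash
python3 - <<'E'
from plan import *
plan([(.4978,-.2570,.192,87.6,8.5,5)])
E
```

```text
[[0,0.01,1.89,0,0,-0.001,8.5],[0,0.02,1.88,0,0,-0.001,8.5],[-0.01,0.01,1.89,0,0,-0.001,8.5],[0,0.02,1.88,0,-0.001,-0.001,8.5],[0,0.01,1.89,0,0,0,8.5]]
```

>>> send_rows:
  motion:
    - [0,0.01,1.89,0,0,-0.001,8.5]
    - [0,0.02,1.88,0,0,-0.001,8.5]
    - [0,0.01,1.89,0,0,-0.001,8.5]
    - [0,0.02,1.88,0,0,0,8.5]
    - [0,0.01,1.89,0,0,0,8.5]
    - [0,0,0,0,0,0,5.5]
    - [0,0,0,0,0,0,4.8]
    - [0,0,0,0,0,0,4.8]
  force: 20

```text
time_s: 10.6
tcp_pos: [0.4983, -0.2578, 0.193]
tool_rot: [[0.044, 0.999, 0.002], [0.999, -0.044, 0.0], [0.0, 0.002, -1.0]]
wrist_force: [0.2, -0.6, -0.5]
grip_width: 0.562
gripper_force: 0.0
```

>>> send_rows:
  motion:
    - [0,0,0,0,0,0,4.5]
    - [0,0,0,0,0,0,4.2]
    - [0,0,0,0,0,0,3.8]
    - [0,0,0,0,0,0,3.5]
    - [0,0,0,0,0,0,3.5]

```text
time_s: 11.1
tcp_pos: [0.4978, -0.258, 0.1927]
tool_rot: [[0.044, 0.999, 0.001], [0.999, -0.044, 0.0], [0.0, 0.001, -1.0]]
wrist_force: [-3.1, 0.5, 6.4]
grip_width: 0.477
gripper_force: 19.4
```

```bash
python3 - <<'E'
from fit import *
from plan import *
np.set_printoptions(precision=4,suppress=True)
s=ctrl.read_state(); print(s['tcp_pos'],s['tool_rot'][:,0],s['wrist_force'],s['moment'])
A=[]
for n in ('scene','wrist'):
  c=cam(n);im,d=ctrl.get_image(n); A.append(cv2.resize(im[100:220,200:340],(350,300)) if n=='scene' else cv2.resize(im,(450,300)))
  for r in ctrl.silhouettes(n,'drum_center')[:2]:
    P=pts(n,r['mask'],d,c)
    if len(P)<50 or np.median(P[:,0])<.45: continue
    Q=P[P[:,2]>.004]; f=drumfit(Q,[.498,-.257,-.045]);print(n,f.x,np.degrees(f.x[2]),f.cost,np.percentile(P[:,2],98))
save('g.png',np.hstack(A))
E
```

```text
[ 0.4978 -0.258   0.1927] [0.0442 0.999  0.0004] [-3.1434  0.5137  6.3536] [ 0.0667  0.5452 -0.0523]
scene [ 0.4993 -0.2569 -0.0634] -3.6308837872996773 0.0002199062719979389 0.07966796128277619
wrist [ 0.4981 -0.2568 -0.0442] -2.530867164956126 0.00319051129330756 0.08157626246602644
```

View pics/g.png

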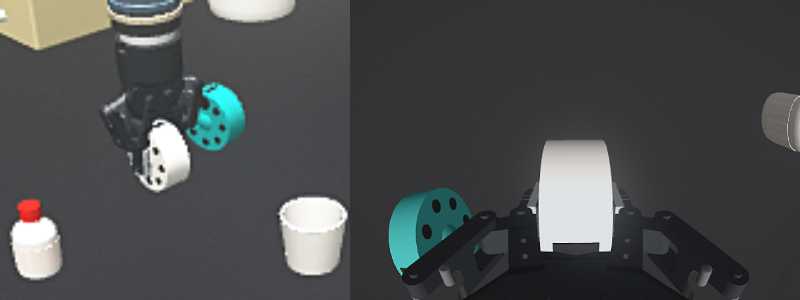

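The scene crop shows the white drum upright between the fingers, and the wrist view shows both hubs pinched. Next I'll plan a smooth steered path round the tub.

```bash
cat > path.py <<'E'
from plan import *
from scipy.optimize import minimize
S=np.array([.4978,-.2580]);E=np.array([.4725,.3016]);PH=63.2
u=lambda a:np.array([np.cos(np.radians(a)),np.sin(np.radians(a))])
tub=np.array([.490,-.005])
t=np.linspace(0,1,2001)[:,None]
def bez(L1,L2,k):
    P=[S,S+L1*u(87.5),E-(k+L2)*u(PH),E-k*u(PH)]
    return (1-t)**3*P[0]+3*(1-t)**2*t*P[1]+3*(1-t)*t*t*P[2]+t**3*P[3]
def info(B):
    d=np.diff(B,axis=0); h=np.unwrap(np.arctan2(d[:,1],d[:,0])); l=np.hypot(*d.T)
    return np.min(np.linalg.norm(B-tub,axis=1)),np.abs(np.diff(h)/l[1:]).max(),l.sum(),np.degrees(h)
def path():
    best=None
    for L1 in np.arange(.04,.2,.02):
        for L2 in np.arange(.1,.4,.02):
            for k in (.08,.1,.12):
                m,c,l,h=info(bez(L1,L2,k))
                if m>.102 and (best is None or c<best[0]): best=(c,L1,L2,k,m,l,h.max(),h.min())
    B=bez(*best[1:4]); d=np.diff(B,axis=0); l=np.r_[0,np.cumsum(np.hypot(*d.T))]; h=info(B)[3]; h=np.r_[h,h[-1]]
    return best,B,l,h
if __name__=='__main__':
    import sys
    b,B,l,h=path(); print(np.round(b,3))
    s0=float(sys.argv[1]); st=[float(a) for a in sys.argv[2].split(',')]; z=float(sys.argv[3])
    w=[];s=s0
    for q in st:
        s+=q/1000
        w.append((np.interp(s,l,B[:,0]),np.interp(s,l,B[:,1]),z,np.interp(s,l,h),3.5,1))
    p,R=plan(w); print(s,p)
E
python3 path.py 0 3,6,8,8,8,8,8,8,8,8,6,4 .1925
```

```text
[6.05000e+00 1.80000e-01 3.40000e-01 1.00000e-01 1.04000e-01 5.12000e-01
 1.28159e+02 6.32170e+01]
[[0.3,0,0.03,0.001,0,-0.016,3.5],[0.6,-0.01,0,0,0,-0.029,3.5],[0.8,-0.02,0,0,0,-0.042,3.5],[0.8,-0.02,0,0,0,-0.044,3.5],[0.8,-0.01,0,0,0,-0.046,3.5],[0.8,-0.02,0,0,0,-0.047,3.5],[0.8,-0.02,0,0,0,-0.048,3.5],[0.8,-0.02,0,0,0,-0.048,3.5],[0.79,-0.02,0,0,0,-0.048,3.5],[0.8,-0.02,0,0,0,-0.047,3.5],[0.6,-0.01,0,0,0,-0.034,3.5],[0.4,0,0,0,0,-0.022,3.5]]
0.08300000000000002 [ 0.48267683 -0.17723486  0.19249038]
```

>>> send_rows:
  motion:
    - [0.3,0,0,0,0,-0.016,3.5]
    - [0.6,-0.01,0,0,0,-0.029,3.5]
    - [0.8,-0.02,0,0,0,-0.042,3.5]
    - [0.8,-0.02,0,0,0,-0.044,3.5]
    - [0.8,-0.01,0,0,0,-0.046,3.5]
    - [0.8,-0.02,0,0,0,-0.047,3.5]
    - [0.8,-0.02,0,0,0,-0.048,3.5]
    - [0.8,-0.02,0,0,0,-0.048,3.5]
    - [0.79,-0.02,0,0,0,-0.048,3.5]
    - [0.8,-0.02,0,0,0,-0.047,3.5]
    - [0.6,-0.01,0,0,0,-0.034,3.5]
    - [0.4,0,0,0,0,-0.022,3.5]

```text
time_s: 12.5
tcp_pos: [0.4828, -0.1765, 0.1921]
tool_rot: [[-0.417, 0.909, 0.001], [0.909, 0.417, 0.001], [0.001, 0.001, -1.0]]
wrist_force: [0.6, -1.3, 0.1]
grip_width: 0.476
gripper_force: 20.2
```

```bash
python3 - <<'E'
from fit import *
A=[]
for n in ('scene','wrist'):
  im,d=ctrl.get_image(n); A.append(cv2.resize(im[100:220,200:340],(350,300),interpolation=2) if n=='scene' else cv2.resize(im,(450,300)))
save('g2.png',np.hstack(A))
E
python3 path.py .083 6,10,10,10,10,10,10,10,10,10,10,10,10,10,10,10,10,10,10,10,10,10,10,10 .1925
```

```text
[6.05000e+00 1.80000e-01 3.40000e-01 1.00000e-01 1.04000e-01 5.12000e-01
 1.28159e+02 6.32170e+01]
[[0.55,-0.04,-0.04,0.001,-0.001,-0.03,3.5],[1,-0.02,0,0,0,-0.049,3.5],[1,-0.03,0,0,0,-0.043,3.5],[1,-0.01,0,0,0,-0.037,3.5],[1,-0.02,0,0,0,-0.03,3.5],[1,-0.01,0,0,0,-0.023,3.5],[1,-0.01,0,0,0,-0.015,3.5],[1,0,0,0,0,-0.009,3.5],[1,0,0,0,0,-0.001,3.5],[1,0,0,0,0,0.005,3.5],[1,0,0,0,0,0.013,3.5],[1,0.01,0,0,0,0.02,3.5]]
[[1,0.01,0,0,0,0.027,3.5],[1,0.02,-0.01,0,0,0.033,3.5],[1,0.02,0,0,0,0.04,3.5],[1,0.02,0,0,0,0.045,3.5],[1,0.02,0,0,0,0.05,3.5],[1,0.03,0,0,0,0.055,3.5],[1,0.03,0,0,0,0.057,3.5],[1,0.03,0,0,0,0.058,3.5],[1,0.03,0,0,0,0.059,3.5],[1,0.02,0,0,0,0.057,3.5],[1,0.03,0,0,0,0.055,3.5],[1,0.03,0,0,0,0.053,3.5]]
0.3190000000000002 [0.37502317 0.02845613 0.19252354]
```

View pics/g2.png

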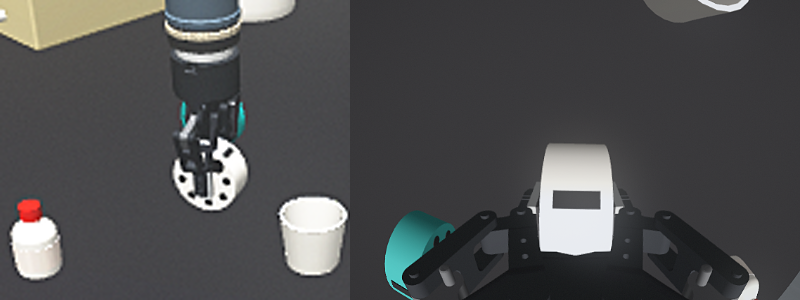

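The white drum stands upright at crop (210,172), and the black tab has moved forward to (575,198) in the wrist half. I'll measure the turn from the depth at the tab.

```bash
cat > tab.py <<'E'
from plan import *
def tab():
    p,R=pose0(); c=cam('wrist'); im,d=ctrl.get_image('wrist')
    H=R[:,0]; v,u=np.mgrid[100:360,240:400]; P=world('wrist',u,v,d[100:360,240:400],c)
    g=im[100:360,240:400].max(2); L=P-np.r_[p[:2],.04]; a=L@H; b=L@R[:,1]; r=np.hypot(a,L[...,2])
    on=(np.abs(b)<.016)&(r>.034)&(r<.046)&(d[100:360,240:400]>0)
    ang=np.degrees(np.arctan2(a,L[...,2]))
    k=on&(g<90)
    bad=on&~k
    print('rim visible',np.round(np.percentile(ang[on],[1,99])),'dark n',k.sum(),'tab angle',np.round(np.percentile(ang[k],[10,50,90])) if k.sum() else None,'r',np.median(r[on]).round(4),'off b',np.round(b[on].mean(),4))
    print('forward offset, height fit:',end=' ')
    from scipy.optimize import least_squares
    q=least_squares(lambda q:np.hypot(a[on]-q[0],L[...,2][on]-q[1])-.04,[0,0],loss='soft_l1',f_scale=.001).x
    print(q.round(4))
if __name__=='__main__': tab()
E
python3 tab.py
```

```text
rim visible [ 0. 94.] dark n 1539 tab angle [30. 34. 38.] r 0.0399 off b -0.0
forward offset, height fit: [-0.0014  0.0009]
```

The tab is only 34° round after 83 mm, where pure rolling would give 119°. The drum is slipping because there is no downward load on it (wrist force z is about 0). I'll lighten the pinch and press down.

>>> send_rows:
  motion:
    - [0,0,0,0,0,0,4.0]
    - [0,0,0.1,0,0,0,4.0]
    - [0,0,0.1,0,0,0,4.0]
    - [0,0,0,0,0,0,4.0]
  force: 20

```text
time_s: 13.05
tcp_pos: [0.4833, -0.1779, 0.1918]
tool_rot: [[-0.413, 0.911, 0.003], [0.911, 0.413, -0.001], [-0.002, 0.002, -1.0]]
wrist_force: [-3.8, -1.6, 21.7]
grip_width: 0.475
gripper_force: 21.4
```

>>> send_rows:
  motion:
    - [0,0,0.1,0,0,0,4.0]
    - [0,0,0,0,0,0,4.0]

```text
time_s: 13.25
tcp_pos: [0.4834, -0.178, 0.1913]
tool_rot: [[-0.413, 0.911, 0.004], [0.911, 0.413, -0.002], [-0.003, 0.003, -1.0]]
wrist_force: [-4.4, -2.6, 26.8]
grip_width: 0.48
gripper_force: 21.8
```

```bash
python3 tab.py
```

```text
rim visible [ 0. 93.] dark n 687 tab angle [26. 31. 35.] r 0.0394 off b -0.0
forward offset, height fit: [-0.002   0.0007]
```

```bash
python3 path.py .081 5,8,8,8,4 .1913
```

```text
[6.05000e+00 1.80000e-01 3.40000e-01 1.00000e-01 1.04000e-01 5.12000e-01
 1.28159e+02 6.32170e+01]
[[0.41,-0.04,0,0.003,0.003,-0.017,3.5],[0.8,-0.01,0,0,0,-0.041,3.5],[0.8,-0.02,0,0,0,-0.037,3.5],[0.8,-0.01,0,0,0,-0.033,3.5],[0.4,-0.01,0,0,0,-0.016,3.5]]
0.11400000000000002 [ 0.46769548 -0.15005593  0.19128676]
```

>>> send_rows:
  motion:
    - [0.5,-0.02,0,0,0,-0.02,4.1]
    - [0.8,-0.01,0,0,0,-0.041,4.1]
    - [0.8,-0.02,0,0,0,-0.037,4.1]
    - [0.8,-0.01,0,0,0,-0.033,4.1]
    - [0.4,-0.01,0,0,0,-0.016,4.1]

```text
time_s: 13.8
tcp_pos: [0.4664, -0.1477, 0.189]
tool_rot: [[-0.545, 0.839, 0.0], [0.839, 0.545, 0.001], [0.001, 0.001, -1.0]]
wrist_force: [1.6, -1.3, 1.5]
grip_width: 0.484
gripper_force: 12.4
```

```bash
python3 tab.py; python3 -c "
from plan import *
s=ctrl.read_state();print(s['tcp_pos'],s['wrist_force'],s['grip_width'],s['gripper_force'])"
```

```text
rim visible [ 3. 92.] dark n 761 tab angle [69. 74. 80.] r 0.0385 off b -0.0
forward offset, height fit: [-0.0032  0.0006]
[ 0.46615335 -0.14746315  0.18893164] [1.17826424 1.2870821  3.56788872] 0.4832563503283212 12.422493249177933
```

With the lighter pinch it rolls: 43° over 34 mm, against an ideal 49°. I'll continue and keep checking.

```bash
sed -i 's/s0=float(sys.argv\[1\])/p0=pose0()[0][:2]; s0=l[np.argmin(np.linalg.norm(B-p0,axis=1))]; print("s0",s0)/; s/,3.5,1))/,4.1,1))/' path.py; python3 path.py 0 6,9,10,10,10,10,10,10,10,10,10,6 .1887
```

```text
[6.05000e+00 1.80000e-01 3.40000e-01 1.00000e-01 1.04000e-01 5.12000e-01
 1.28159e+02 6.32170e+01]
s0 0.1169907761494688
[[0.6,-0.01,0.02,0.001,-0.001,-0.023,4.1],[0.9,-0.02,0,0,0,-0.025,4.1],[0.99,-0.01,0,0,0,-0.021,4.1],[1,0,0,0,0,-0.014,4.1],[1,-0.01,0.01,0,0,-0.006,4.1],[1,0,0,0,0,0.001,4.1],[1,0,0,0,0,0.008,4.1],[1,0.01,0,0,0,0.014,4.1],[1,0.01,0,0,0,0.022,4.1],[1,0.02,0,0,0,0.029,4.1],[1,0.01,0,0,0,0.035,4.1],[0.6,0.01,0,0,0,0.024,4.1]]
0.2279907761494689 [ 0.40096443 -0.05781853  0.18866832]
```

>>> send_rows:
  motion:
    - [0.6,-0.01,0.02,0,0,-0.023,4.1]
    - [0.9,-0.02,0.02,0,0,-0.025,4.1]
    - [0.99,-0.01,0,0,0,-0.021,4.1]
    - [1,0,0,0,0,-0.014,4.1]
    - [1,-0.01,0,0,0,-0.006,4.1]
    - [1,0,0,0,0,0.001,4.1]
    - [1,0,0,0,0,0.008,4.1]
    - [1,0.01,0,0,0,0.014,4.1]
    - [1,0.01,0,0,0,0.022,4.1]
    - [1,0.02,0,0,0,0.029,4.1]
    - [1,0.01,0,0,0,0.035,4.1]
    - [0.6,0.01,0,0,0,0.024,4.1]

```text
time_s: 15.05
tcp_pos: [0.4007, -0.0576, 0.1885]
tool_rot: [[-0.504, 0.864, -0.001], [0.864, 0.504, 0.001], [0.001, 0.0, -1.0]]
wrist_force: [0.7, -0.9, -1.4]
grip_width: 0.48
gripper_force: 12.2
```

```bash
python3 - <<'E'
from tab import *
tab()
im,d=ctrl.get_image('scene'); im2,d=ctrl.get_image('wrist')
save('g3.png',np.hstack([cv2.resize(im[110:260,240:400],(350,320),interpolation=2),cv2.resize(im2,(450,320))]))
E
python3 path.py 0 6,9,10,10,10,10,10,10,10,10,10,6 .1887
```

```text
rim visible [ 4. 96.] dark n 139 tab angle [ 94.  98. 105.] r 0.0371 off b -0.0001
forward offset, height fit: [-0.0055  0.0007]
[6.05000e+00 1.80000e-01 3.40000e-01 1.00000e-01 1.04000e-01 5.12000e-01
 1.28159e+02 6.32170e+01]
s0 0.2279364697390105
[[0.59,0.02,-0.02,0,-0.002,0.025,4.1],[0.9,0.01,0,0,0,0.043,4.1],[1,0.03,0,0,0,0.052,4.1],[1,0.03,0,0,0,0.055,4.1],[1,0.02,0,0,0,0.058,4.1],[1,0.03,0,0,0,0.059,4.1],[1,0.03,0,0,0,0.058,4.1],[1,0.03,0,0,0,0.057,4.1],[1,0.03,0,0,0,0.054,4.1],[1,0.02,0,0,0,0.052,4.1],[1,0.03,0,0,0,0.048,4.1],[0.6,0,0,0,0,0.027,4.1]]
0.3389364697390106 [0.37515673 0.04840121 0.18873009]
```

View pics/g3.png

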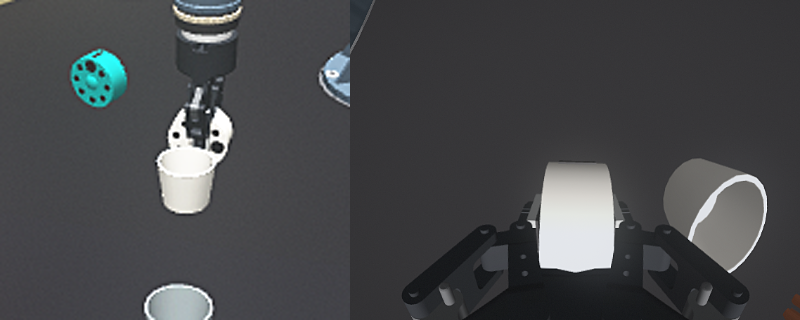

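The scene crop shows the drum upright just left of the tub, at (200,135), and the tub untouched. But the turn is lagging again, and the hub sits 5.5 mm behind the pad centre. I'll re-centre and pinch much more lightly.

>>> send_rows:
  motion:
    - [0,0,0,0,0,0,4.5]
    - [0,0,0,0,0,0,4.6]
    - [-0.3,0,0,0,0,0,4.6]
    - [-0.25,0,0,0,0,0,4.6]
    - [0,0,-0.2,0,0,0,4.3]
    - [0,0,0,0,0,0,4.17]
    - [0,0,0,0,0,0,4.17]
    - [0,0,0,0,0,0,4.17]

```text
time_s: 16.0
tcp_pos: [0.4043, -0.0633, 0.1907]
tool_rot: [[-0.505, 0.863, -0.0], [0.863, 0.505, 0.001], [0.001, 0.0, -1.0]]
wrist_force: [-1.9, -1.2, 2.9]
grip_width: 0.49
gripper_force: 1.5
```

```bash
python3 tab.py; python3 path.py 0 4,6,8,8,6,3 .1895
```

```text
rim visible [ 2. 93.] dark n 114 tab angle [ 92.  95. 101.] r 0.0411 off b -0.0
forward offset, height fit: [0.001  0.0007]
[6.05000e+00 1.80000e-01 3.40000e-01 1.00000e-01 1.04000e-01 5.12000e-01
 1.28159e+02 6.32170e+01]
s0 0.22153180622740654
[[0.4,-0.01,0.11,0,-0.001,-0.012,4.1],[0.6,0,0,0,0,0.025,4.1],[0.8,0.02,0,0,0,0.037,4.1],[0.8,0.01,0,0,0,0.04,4.1],[0.6,0.01,0,0,0,0.032,4.1],[0.3,0.01,0,0,0,0.017,4.1]]
0.25653180622740657 [ 0.38814913 -0.03226029  0.18952974]
```

>>> send_rows:
  motion:
    - [0.4,0,0.05,0,0,0.005,4.15]
    - [0.6,0,0,0,0,0.02,4.15]
    - [0.8,0.01,0,0,0,0.035,4.15]
    - [0.8,0.01,0,0,0,0.035,4.15]
    - [0.6,0.01,0,0,0,0.03,4.15]
    - [0.3,0.01,0,0,0,0.015,4.15]

```text
time_s: 16.65
tcp_pos: [0.3885, -0.0315, 0.1902]
tool_rot: [[-0.38, 0.925, 0.001], [0.925, 0.38, 0.001], [0.001, 0.001, -1.0]]
wrist_force: [0.4, -0.5, -1.7]
grip_width: 0.485
gripper_force: 3.1
```

```bash
cat > port.py <<'E'
from plan import *
# port angle from the face seen by scene (right-hand face, tool +y side): dark blobs at r~.026..; print angular profile of darkness
def port(n='scene',side=1,off=0.0):
    p,R=pose0(); im,d=ctrl.get_image(n); P0,Rc,t=cam(n)
    C=np.r_[p[:2]+off*R[:2,0],.04]+side*.017*R[:,1]
    h=np.r_[R[:2,0],0]; h/=np.linalg.norm(h)
    out=[]
    N=180
    a=np.radians(np.arange(0,360,4)); rr=np.linspace(.006,.039,34)
    A,Q=np.meshgrid(a,rr)
    X=C+Q[...,None]*(np.sin(A)[...,None]*h+np.cos(A)[...,None]*np.array([0,0,1.]))
    Y=X@Rc.T+t; u=P0['fx']*Y[...,0]/Y[...,2]+P0['cx']; v=P0['fy']*Y[...,1]/Y[...,2]+P0['cy']
    # rectified face
    g=np.linspace(-.045,.045,300); GX,GZ=np.meshgrid(g,-g)
    X=C+GX[...,None]*h+GZ[...,None]*np.array([0,0,1.])
    Y=X@Rc.T+t; m1=(P0['fx']*Y[...,0]/Y[...,2]+P0['cx']).astype(np.float32); m2=(P0['fy']*Y[...,1]/Y[...,2]+P0['cy']).astype(np.float32)
    return cv2.remap(im,m1,m2,cv2.INTER_LINEAR)
E
python3 - <<'E'
from port import *
from tab import tab
tab()
save('f1.png',np.hstack([port(),port('side',-1)]))
E
python3 path.py 0 6,9,10,10,10,10,10,10,10,10,10,6 .1893
```

```text
rim visible [ 3. 91.] dark n 0 tab angle None r 0.0409 off b 0.0
forward offset, height fit: [0.0007 0.0008]
[6.05000e+00 1.80000e-01 3.40000e-01 1.00000e-01 1.04000e-01 5.12000e-01
 1.28159e+02 6.32170e+01]
s0 0.2567149989978892
[[0.6,-0.06,0.09,0.001,-0.001,0.034,4.1],[0.9,0.02,0,0,0,0.052,4.1],[1,0.03,0,0,0,0.059,4.1],[1,0.03,0,0,0,0.058,4.1],[1,0.03,0,0,0,0.057,4.1],[1,0.02,0,0,0,0.055,4.1],[1,0.03,0,0,0,0.051,4.1],[1,0.02,0,0,0,0.049,4.1],[1,0.02,0,0,0,0.045,4.1],[1,0.03,0,0,0,0.042,4.1],[1,0.01,0,0,0,0.039,4.1],[0.6,0.01,0,0,0,0.021,4.1]]
0.3677149989978893 [0.37850817 0.07691874 0.18925655]
```

View pics/f1.png

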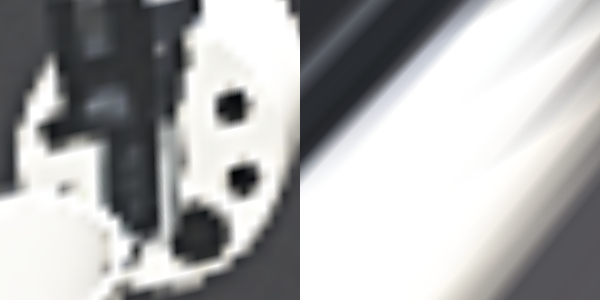

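The rectified face shows the port at (200,235), about 150° round, so the last 35 mm gave roughly 50°, which is true rolling. The 3 N pinch works, so I'll keep claw 4.15.

>>> send_rows:
  motion:
    - [0.6,-0.02,0.03,0,0,0.034,4.15]
    - [0.9,0.02,0,0,0,0.052,4.15]
    - [1,0.03,0,0,0,0.059,4.15]
    - [1,0.03,0,0,0,0.058,4.15]
    - [1,0.03,0,0,0,0.057,4.15]
    - [1,0.02,0,0,0,0.055,4.15]
    - [1,0.03,0,0,0,0.051,4.15]
    - [1,0.02,0,0,0,0.049,4.15]
    - [1,0.02,0,0,0,0.045,4.15]
    - [1,0.03,0,0,0,0.042,4.15]
    - [1,0.01,0,0,0,0.039,4.15]
    - [0.6,0.01,0,0,0,0.021,4.15]

```text
time_s: 18.0
tcp_pos: [0.3789, 0.0773, 0.1899]
tool_rot: [[0.172, 0.985, -0.0], [0.985, -0.172, 0.001], [0.001, -0.0, -1.0]]
wrist_force: [-0.9, -0.7, 0.4]
grip_width: 0.489
gripper_force: 3.1
```

```bash
cat >> port.py <<'E'
def blob(off=0.):
    im=port(off=off); cv2.imwrite('pics/last.png',im); g=im.max(2); best=[]
    m=(g<110).astype(np.uint8); n,l,s,c=cv2.connectedComponentsWithStats(m)
    for i in range(1,n):
        dx,dz=(c[i]-149.5)*[1,-1]*.3
        if s[i,4]>150: best.append((int(s[i,4]),s[i,:4].tolist(),round(np.hypot(dx,dz),1),round(float(np.degrees(np.arctan2(dx,dz)))%360)))
    for b in sorted(best)[::-1][:8]: print(b)
E
python3 tab.py; python3 -c "
from port import *
blob()"; python3 path.py 0 6,9,10,10,10,10,6 .1895
```

```text
rim visible [ 3. 91.] dark n 8 tab angle [103. 104. 105.] r 0.0401 off b -0.0
forward offset, height fit: [-0.001   0.0009]
(48117, [0, 0, 300, 300], np.float64(13.3), 273)
(826, [219, 111, 34, 31], np.float64(26.9), 75)
(771, [213, 185, 35, 32], np.float64(28.9), 121)
(763, [158, 228, 33, 33], np.float64(29.4), 166)
[6.05000e+00 1.80000e-01 3.40000e-01 1.00000e-01 1.04000e-01 5.12000e-01
 1.28159e+02 6.32170e+01]
s0 0.3682888638314636
[[0.62,-0.03,0.04,0,-0.001,0.022,4.1],[0.89,0.01,0,0,0,0.029,4.1],[1,0.02,0,0,0,0.029,4.1],[1,0.01,0,0,0,0.027,4.1],[1,0.01,0,0,0,0.025,4.1],[1,0.01,0,0,0,0.023,4.1],[0.6,0.01,0,0,0,0.013,4.1]]
0.42928886383146364 [0.39444338 0.13627865 0.18949441]
```

>>> send_rows:
  motion:
    - [0.6,0,0.02,0,0,0.022,4.15]
    - [0.9,0.01,0,0,0,0.029,4.15]
    - [1,0.02,0,0,0,0.029,4.15]
    - [1,0.01,0,0,0,0.027,4.15]
    - [1,0.01,0,0,0,0.025,4.15]
    - [1,0.01,0,0,0,0.023,4.15]
    - [0.6,0.01,0,0,0,0.013,4.15]

```text
time_s: 18.8
tcp_pos: [0.395, 0.1359, 0.1898]
tool_rot: [[0.333, 0.943, 0.0], [0.943, -0.333, 0.001], [0.001, 0.0, -1.0]]
wrist_force: [-1.3, 0.1, -0.2]
grip_width: 0.487
gripper_force: 3.1
```

```bash
python3 tab.py; python3 - <<'E'
from fit import *
from plan import *
c=cam('wrist'); im,d=ctrl.get_image('wrist')
for r in ctrl.silhouettes('wrist','cradle')[:1]:
    P=pts('wrist',r['mask'],d,c); Q=P[(P[:,2]>.003)&(P[:,2]<.02)]; f=crfit(Q,[.4725,.3017,1.1]); print('cradle',r['p'],f.x,np.degrees(f.x[2]),f.cost,len(Q))
p,R=pose0(); print(p,np.degrees(np.arctan2(R[1,0],R[0,0])))
E=np.array([.4725,.3016]); a=np.radians(63.2); u=np.array([np.cos(a),np.sin(a)]); n=np.array([-u[1],u[0]])
print('along,lat',(p[:2]-E)@u,(p[:2]-E)@n)
E
```

```text
rim visible [ 3. 91.] dark n 1 tab angle [12. 12. 12.] r 0.0397 off b -0.0
forward offset, height fit: [-0.0017  0.001 ]
cradle 0.64 [0.46977067 0.30025592 1.13498708] 65.02996976073662 1.5754534727104108e-07 312
[0.39488231 0.13561863 0.18980068] 70.58448959851158
along,lat -0.18314868834423087 -0.005556818278569534
```

```bash
python3 -c "
from port import *
blob(-.0017)"; cp pics/last.png pics/f2.png
```

```text
(50907, [0, 0, 300, 300], np.float64(13.7), 274)
(834, [218, 99, 34, 35], np.float64(27.2), 68)
(783, [220, 172, 33, 32], np.float64(28.6), 114)
(730, [171, 230, 32, 29], np.float64(30.3), 159)
(339, [162, 168, 13, 51], np.float64(13.5), 155)
```

View pics/f2.png

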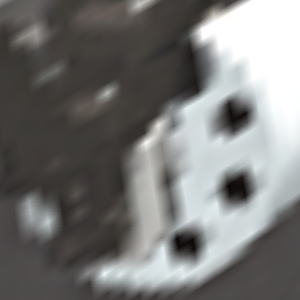

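The last crop shows only small holes, at 68°, 114° and 159°, so the port is on the hidden rear side, at about 340° or 295°. I'll roll on a bit and read the tab.

```bash
python3 path.py 0 4,7,8,8,8,5 .1895
```

```text
[6.05000e+00 1.80000e-01 3.40000e-01 1.00000e-01 1.04000e-01 5.12000e-01
 1.28159e+02 6.32170e+01]
s0 0.4287733681616861
[[0.42,-0.06,0.03,0,-0.001,0.007,4.1],[0.7,0,0,0,0,0.014,4.1],[0.8,0.01,0,0,0,0.015,4.1],[0.8,0,0,0,0,0.014,4.1],[0.8,0.01,0,0,0,0.013,4.1],[0.5,0,0,0,0,0.008,4.1]]
0.46877336816168613 [0.40893537 0.17305403 0.18951422]
```

>>> send_rows:
  motion:
    - [0.4,-0.02,0.03,0,0,0.007,4.15]
    - [0.7,-0.02,0,0,0,0.014,4.15]
    - [0.8,0,0,0,0,0.015,4.15]
    - [0.8,0,0,0,0,0.014,4.15]
    - [0.8,0.01,0,0,0,0.013,4.15]
    - [0.5,0,0,0,0,0.008,4.15]

```text
time_s: 19.6
tcp_pos: [0.4092, 0.174, 0.1895]
tool_rot: [[0.4, 0.917, 0.0], [0.917, -0.4, 0.001], [0.001, -0.0, -1.0]]
wrist_force: [0.2, -0.3, 0.6]
grip_width: 0.485
gripper_force: 3.1
```

```bash
python3 tab.py; python3 -c "
from port import *
blob(-.0017)"; cat > al.py <<'E'
from plan import *
p,R=pose0(); h=np.degrees(np.arctan2(R[1,0],R[0,0]))
E=np.array([.4725,.3016]); a=np.radians(63.2); u=np.array([np.cos(a),np.sin(a)]); n=np.array([-u[1],u[0]])
print('z',p[2].round(4),'head',h.round(2),'along,lat mm',((p[:2]-E)@u*1000).round(1),((p[:2]-E)@n*1000).round(1))
E
python3 al.py; python3 path.py 0 4,7,8,8,8,5 .1895
```

```text
rim visible [ 3. 93.] dark n 716 tab angle [70. 74. 80.] r 0.0394 off b 0.0
forward offset, height fit: [-0.0018  0.0006]
(49011, [0, 0, 300, 300], np.float64(14.5), 270)
(3284, [206, 103, 72, 64], np.float64(28.3), 81)
(940, [148, 219, 39, 50], np.float64(30.2), 169)
(831, [190, 57, 33, 34], np.float64(28.5), 37)
(821, [216, 189, 35, 32], np.float64(30.2), 123)
(418, [161, 137, 18, 47], np.float64(6.7), 122)
z 0.1895 head 66.49 along,lat mm -142.6 -1.0
[6.05000e+00 1.80000e-01 3.40000e-01 1.00000e-01 1.04000e-01 5.12000e-01
 1.28159e+02 6.32170e+01]
s0 0.4694363197085595
[[0.38,0.01,0,0,-0.001,0.007,4.1],[0.7,0.01,0,0,0,0.01,4.1],[0.8,0,0,0,0,0.011,4.1],[0.8,0.01,0,0,0,0.01,4.1],[0.8,0,0,0,0,0.01,4.1],[0.5,0,0,0,0,0.006,4.1]]
0.5094363197085595 [0.42614198 0.20984823 0.1895128 ]
```

The tab is now at about 76°, which is 436° in total. It is rolling truly and already past one turn. I'll line up with the cradle.

>>> send_rows:
  motion:
    - [0.4,0.01,0,0,0,0.008,4.15]
    - [0.7,0.01,0,0,0,0.011,4.15]
    - [0.8,0,0,0,0,0.011,4.15]
    - [0.8,0.01,0,0,0,0.011,4.15]
    - [0.8,0,0,0,0,0.01,4.15]
    - [0.5,0,0,0,0,0.006,4.15]
    - [0,0,0,0,0,0,4.15]

```text
time_s: 20.4
tcp_pos: [0.4266, 0.21, 0.1896]
tool_rot: [[0.451, 0.893, 0.001], [0.893, -0.451, 0.001], [0.002, 0.0, -1.0]]
wrist_force: [-1.1, 0.7, -0.4]
grip_width: 0.486
gripper_force: 3.2
```

```bash
python3 tab.py; python3 al.py;  python3 - <<'E'
from fit import *
for n in ('wrist','scene','side'):
    c=cam(n); im,d=ctrl.get_image(n)
    for r in ctrl.silhouettes(n,'cradle')[:1]:
        P=pts(n,r['mask'],d,c); Q=P[(P[:,2]>.003)&(P[:,2]<.02)]
        if len(Q)<50: continue
        f=crfit(Q,[.4725,.3017,1.1]); print(n,r['p'],f.x,np.degrees(f.x[2]),f.cost,len(Q))
    for r in ctrl.silhouettes(n,'drum_center')[:2]:
        P=pts(n,r['mask'],d,c)
        if len(P)<50 or np.median(P[:,1])<.1: continue
        Q=P[P[:,2]>.004]; f=drumfit(Q,[.427,.21,-.46]);print(n,'drum',f.x,np.degrees(f.x[2]),f.cost)
E
```

```text
rim visible [ 3. 93.] dark n 0 tab angle None r 0.0388 off b -0.0
forward offset, height fit: [-0.0031  0.0009]
z 0.1896 head 63.22 along,lat mm -102.9 -0.3
wrist 0.85 [0.47210266 0.30087148 1.1015825 ] 63.11602778749252 5.317968596228456e-06 8189
wrist drum [ 0.42547035  0.20725024 -0.47808017] -27.391976022381716 0.00305023259733237
wrist drum [0.37347365 0.35919365 0.56469468] 32.35462185750468 0.016173531305546412
scene 0.89 [0.47450628 0.30203204 1.10240497] 63.16315199582659 7.391700273210895e-06 397
scene drum [ 0.42644241  0.20618616 -0.4513599 ] -25.861017153965182 0.0003911388711259693
side 0.9 [0.47056506 0.30104479 1.10209536] 63.145412695540216 5.194240629643715e-06 430
side drum [ 0.42393115  0.20593023 -0.46030688] -26.373641234202545 0.00024238317836863116
```

>>> send_rows:
  motion:
    - [0.4,0,0,0,0,0,4.15]
    - [0.7,0,0,0,0,0,4.15]
    - [0.9,0,0,0,0,0,4.15]
    - [0.9,0,0,0,0,0,4.15]
    - [0.9,0,0,0,0,0,4.15]
    - [0.9,0,0,0,0,0,4.15]
    - [0.5,0,0,0,0,0,4.15]
    - [0.3,0,0,0,0,0,4.15]
    - [0,0,0,0,0,0,4.15]

```text
time_s: 21.8
tcp_pos: [0.4511, 0.2586, 0.1896]
tool_rot: [[0.451, 0.893, 0.001], [0.893, -0.451, 0.001], [0.001, 0.0, -1.0]]
wrist_force: [-0.9, 0.2, 0.9]
grip_width: 0.486
gripper_force: 3.1
```

```bash
python3 tab.py; python3 al.py
```

```text
rim visible [ 3. 99.] dark n 0 tab angle None r 0.0383 off b -0.0
forward offset, height fit: [-0.0038  0.0007]
z 0.1897 head 63.19 along,lat mm -48.3 -0.3
```

>>> send_rows:
  motion:
    - [0,0,0,0,0,0,4.4]
    - [0,0,0,0,0,0,4.5]
    - [-0.2,0,0,0,0,0,4.5]
    - [-0.15,0,0,0,0,0,4.4]
    - [0,0,0,0,0,0,4.2]
    - [0,0,0,0,0,0,4.1]
    - [0,0,0,0,0,0,4.1]

```text
time_s: 22.55
tcp_pos: [0.4494, 0.2552, 0.1898]
tool_rot: [[0.451, 0.892, 0.001], [0.892, -0.451, 0.001], [0.001, -0.0, -1.0]]
wrist_force: [-0.1, -0.6, 1.7]
grip_width: 0.482
gripper_force: 9.4
```

```bash
python3 tab.py; python3 al.py; python3 -c "
import numpy as np
for s in range(-52,2,4): 
  d=45**2-(s+23.5)**2
  print(s, round(max(40,1+d**.5 if d>0 else 0),2))"
```

```text
rim visible [ 3. 92.] dark n 0 tab angle None r 0.0405 off b -0.0
forward offset, height fit: [-0.      0.0007]
z 0.1898 head 63.18 along,lat mm -51.8 -0.3
-52 40
-48 40
-44 41.06
-40 42.87
-36 44.23
-32 45.19
-28 45.77
-24 46.0
-20 45.86
-16 45.37
-12 44.51
-8 43.25
-4 41.56
0 40
```

>>> send_rows:
  motion:
    - [0.4,0,0,0,0,0,4.1]
    - [0.4,0,-0.08,0,0,0,4.1]
    - [0.4,0,-0.17,0,0,0,4.1]
    - [0.4,0,-0.14,0,0,0,4.1]
    - [0.4,0,-0.1,0,0,0,4.1]
    - [0.4,0,-0.06,0,0,0,4.1]
    - [0,0,0,0,0,0,4.1]

```text
time_s: 23.3
tcp_pos: [0.4605, 0.2773, 0.1953]
tool_rot: [[0.451, 0.893, 0.001], [0.893, -0.451, 0.002], [0.002, -0.0, -1.0]]
wrist_force: [-0.3, -1.2, 1.1]
grip_width: 0.481
gripper_force: 9.5
```

```bash
python3 tab.py; python3 al.py
```

```text
rim visible [ 4. 84.] dark n 21 tab angle [94. 95. 96.] r 0.044 off b -0.0
forward offset, height fit: [-0.0014  0.0062]
z 0.1952 head 63.21 along,lat mm -27.4 -0.3
```

>>> send_rows:
  motion:
    - [0.4,0,-0.02,0,0,0,4.1]
    - [0.4,0,0.01,0,0,0,4.1]
    - [0.4,0,0.05,0,0,0,4.1]
    - [0.4,0,0.08,0,0,0,4.1]
    - [0.4,0,0.12,0,0,0,4.1]
    - [0.4,0,0.17,0,0,0,4.1]
    - [0.4,0,0.2,0,0,0,4.1]
    - [0,0,0.05,0,0,0,4.1]
    - [0,0,0,0,0,0,4.1]

```text
time_s: 24.25
tcp_pos: [0.4731, 0.302, 0.1889]
tool_rot: [[0.451, 0.893, 0.001], [0.893, -0.451, 0.002], [0.002, 0.0, -1.0]]
wrist_force: [0.7, -0.9, 5.4]
grip_width: 0.483
gripper_force: 9.7
```

```bash
python3 tab.py; python3 al.py
```

```text
rim visible [ 4. 95.] dark n 44 tab angle [ 99. 100. 101.] r 0.0393 off b -0.0
forward offset, height fit: [-0.0021  0.0007]
z 0.1889 head 63.19 along,lat mm 0.5 -0.4
```

Height is back at bench level, so the drum is settled between the bars. I'll release it and rise.

>>> send_rows:
  motion:
    - [0,0,0,0,0,0,4.2]
    - [0,0,0,0,0,0,4.4]
    - [0,0,0,0,0,0,5]
    - [0,0,0,0,0,0,6]
    - [0,0,0,0,0,0,7]
    - [0,0,0,0,0,0,7]
    - [0,0,-1,0,0,0,7]
    - [0,0,-2,0,0,0,7]
    - [0,0,-3,0,0,0,7]
    - [0,0,-4,0,0,0,7]
    - [0,0,-2,0,0,0,7]
    - [0,0,0,0,0,0,7]

```text
time_s: 25.5
tcp_pos: [0.4735, 0.302, 0.3127]
tool_rot: [[0.451, 0.892, 0.006], [0.892, -0.451, 0.004], [0.006, 0.003, -1.0]]
wrist_force: [0.7, 0.2, -0.5]
grip_width: 0.822
gripper_force: 0.0
```

```bash
python3 - <<'E'
from fit import *
np.set_printoptions(precision=4,suppress=True)
for n in ('wrist','scene','side'):
    c=cam(n); im,d=ctrl.get_image(n)
    for r in ctrl.silhouettes(n,'cradle')[:1]:
        P=pts(n,r['mask'],d,c); Q=P[(P[:,2]>.003)&(P[:,2]<.013)]
        if len(Q)>50: f=crfit(Q,[.4725,.3017,1.1]); print(n,r['p'],f.x,np.degrees(f.x[2]))
    for r in ctrl.silhouettes(n,'drum_center')[:2]:
        P=pts(n,r['mask'],d,c)
        if len(P)<50 or np.median(P[:,1])<.1: continue
        Q=P[P[:,2]>.02]; f=drumfit(Q,[.4725,.30,-.46]);print(n,'drum',f.x,np.degrees(f.x[2]),f.cost,np.percentile(P[:,2],98))
    for q in ('jar_mid','tub','beaker','bottle'):
        for r in ctrl.silhouettes(n,q)[:2]:
            P=pts(n,r['mask'],d,c)
            if len(P) and r['p']>.4: print(n,q,r['p'],np.percentile(P,[2,50,98],axis=0).ravel())
E
```

```text
wrist 0.79 [0.4722 0.3013 1.1027] 63.18189098437298
wrist drum [ 0.4727  0.3008 -0.4711] -26.991031845561647 0.0011137270223429761 0.08127455008952636
wrist drum [ 0.4728  0.3011 -0.461 ] -26.4134842194301 3.263474296978401e-06 0.012209108385128469
wrist jar_mid 0.91 [0.3275 0.3748 0.0026 0.349  0.3882 0.0472 0.356  0.4031 0.052 ]
wrist jar_mid 0.89 [0.5442 0.3639 0.0122 0.5557 0.3769 0.0506 0.5716 0.3906 0.0522]
wrist tub 0.55 [0.5054 0.0053 0.0032 0.5111 0.0128 0.0096 0.5157 0.0185 0.0195]
wrist beaker 0.88 [0.6707 0.1586 0.0037 0.6953 0.1923 0.0542 0.7297 0.2172 0.0762]
scene 0.67 [0.4749 0.3035 1.0977] 62.890962921990635
scene drum [ 0.4737  0.3006 -0.4633] -26.54789999313859 0.00030742273029636083 0.07987252023754739
scene jar_mid 0.88 [0.3296 0.3767 0.0055 0.3526 0.3915 0.0314 0.3581 0.4039 0.0506]
scene jar_mid 0.57 [0.5518 0.3672 0.0026 0.5706 0.3824 0.0345 0.5763 0.3936 0.051 ]
scene tub 0.82 [ 0.4553 -0.0369  0.0001  0.4968  0.001   0.0396  0.5247  0.0287  0.0598]
scene beaker 0.81 [0.6734 0.1581 0.0009 0.7085 0.1924 0.0503 0.7332 0.218  0.075 ]
scene beaker 0.69 [ 0.4591 -0.0365  0.007   0.4985  0.0014  0.0405  0.5247  0.0288  0.0595]
scene bottle 0.7 [ 0.6912 -0.2147  0.0041  0.7159 -0.1921  0.0418  0.7323 -0.1811  0.0798]
side 0.56 [0.4707 0.3014 1.0907] 62.49397880521628
side drum [ 0.4719  0.3    -0.4694] -26.892678421722643 0.00032350862547739554 0.08203024535198913
side jar_mid 0.83 [0.5425 0.3655 0.0041 0.5512 0.3813 0.0453 0.5716 0.3923 0.0533]
side jar_mid 0.58 [0.3245 0.3762 0.0007 0.336  0.3932 0.0494 0.3565 0.4038 0.0533]
side tub 0.71 [ 0.4539 -0.0392  0.0025  0.4892 -0.0116  0.0387  0.52    0.0271  0.0628]
side beaker 0.95 [0.6686 0.1598 0.0075 0.7008 0.1922 0.0493 0.7291 0.2167 0.0778]
side bottle 0.77 [ 0.6803 -0.2158  0.0048  0.6955 -0.1953  0.0464  0.7194 -0.1817  0.0829]
```

```bash
python3 -c "
from workcell import ctrl
print(ctrl.close_job())"
```

```text
the job is handed in; nothing more can be done
None
```

The jar stands upright clear of the cradle, and the drum is upright between the cross bars with the tub, beaker and bottle unmoved; it passed one full turn (436° at the last clear reading) but slid more than it turned over much of the first 0.2 m, until I lightened the grip.

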